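# Clamp a paint tin with the one-hand ratchet clamp

## Task

Pull the red lock slide of the bench clamp all the way out to its end stop so that the trigger is free, then pump the black trigger against the orange handle until the jaw reaches the paint tin and presses it into the V jaw with its spring pad pushed about half-way in; never push the pad all the way in, which would dent the tin. Work the clamp by its trigger only, without touching the jaw or the tin and without disturbing the things lying around, and finish while still holding the trigger squeezed.

Things in the scene. Friction and masses are not known exactly. Their poses are not given: they have to be found in the camera images.
- clamp: blue bench clamp, bolted down. Origin: centre of its base's underside, on the bench; y axis along the toothed bar from trigger to V jaw, x level across it. Offsets in these texts are mm in this frame. Base 12 thick, 390 long (y), 100 wide, with a wing under the lock to x -140. Along y: black trigger, fixed orange handle, moving orange jaw (top z 66) with spring pad, tin, V jaw (top z 70).
- v_bottom (a point): bottom of the steel V jaw's 120 degree notch, which opens to -y, 41 above the bench, at x 0, y 155. A seated tin has its axis at x 0, y 116, its near side at y 82.
- lock_knob (a point): centre of the top (z 113) of the lock slide's red knob: 24 in x, 20 in y, red part z 83..113. At x -80, y -77 when locked; slides in -x to x -110. A steel bolt (13 wide, z 85..95) runs from it in +x into the gap between trigger and handle and blocks the trigger. The knob can be gripped from above.
- lock (a joint): travel of the lock slide, m: 0 = locked, 0.030 = end stop, pulled to the clamp's -x (towards the robot). Trigger is free from about 0.015. Starts at 0 to 0.006. Friction about 2 N; stays where it is left.
- trigger_face (a point): point at mid-width on the outer (-y) face of the black trigger, 120 above the bench. The trigger is upright, 26 in x, 14 in y, z 79..140. At rest this face is at y -100; squeezing moves it straight in +y to y -86.
- trigger (a joint): travel of the trigger, m: 0 = released, 0.014 = squeezed to its end stop. Its spring (3.3 to 5.4 N) returns it; squeezing it takes that + 2 N + the pad's force. A pawl on 6 mm teeth drives the bar: after 0 to 6 mm of free travel the jaw moves along one to one; a full stroke gains 6 to 12 mm. A second pawl holds the bar, which may settle back up to 6 mm when the trigger is let go.
- handle_face (a point): point on the outer (+y) face of the fixed orange handle (x -13..13, y -68..-52, z 72..138), at x 0, 120 above the bench. Trigger and handle measure 48 over their outer faces at rest, 34 fully squeezed, and can be straddled from above by fingers closing along y, over z 85..138. The housing below reaches z 79.
- jaw (a joint): advance of the jaw and its bar in +y, m. Starts at 0 to 0.020; end stop 0.080. Driven by the trigger; it cannot be moved back.
- pad_face (a point): centre of the front (+y) face of the black spring pad, 41 above the bench, at y = 34 + jaw - pad. Pad plate 46 in x, 8 thick, z 19..63; it stands off the jaw on a yellow stem, of which 16 mm shows when free and 2 mm when fully pushed in.
- pad (a joint): how far the spring pad is pushed back into the jaw, m: 0 = free, 0.014 = fully pushed in. Spring: 1.8 N + 1.2 N per mm, so about 10 N half-way in (0.007).
- tin: small paint tin, 68 across, 82 high, about 0.36 kg, standing loose on the base between pad and V jaw, 1 to 9 mm short of its seat and up to 5 mm off the middle. Origin: centre of its underside, z up. The pad pushes it home.
- opener: yellow-handled tin opener lying on the bench, 201 long in its y, 28 high; leave alone. Origin: centre of its underside.
- tint_bottle: small white tint bottle with purple cap, 48 across, 95 high; leave alone. Origin: centre of its underside.
- calculator: dark grey pocket calculator lying flat, 122 x 70 x 15; leave alone. Origin: centre of its underside.
Not all that is in view belongs to the job. What is shaped like the tin but blue or pink is not meant.

How it is judged:
On the way, in this order (a step that is already met when the one before it is completed fails the run):
1. the lock slide is at its end stop (value of joint lock above 0.0275 m), for 0.2 s.
2. the spring pad presses on the tin (contact force between pad and tin above 2 N), for 0.1 s.
At the end, for the whole second after the job is handed in: Tin upright (0.08 rad) and seated in the V (axis within 5 mm), spring pad pushed in 3.5 to 10.5 of its 14 mm and pressing it (over 4 N); fingers hold the trigger squeezed (over 2.5 mm, 2 N); lock slide within 3.5 mm of its end (value of joint pad between 0.0035 and 0.0105 m and contact force between pad and tin above 4 N and y of tin in the frame of clamp above 0.111 m and angle between tin's own z axis and vertical below 0.08 rad and value of joint trigger above 0.0025 m and contact force between the fingers and trigger above 2 N and value of joint lock above 0.0265 m and linear speed of jaw below 0.01 m/s); the arm keeps its last pose, push and grip.
It fails at once if the spring pad was pushed all the way in (over 13 mm), or bore on the tin with over 35 N: the tin is dented (value of joint pad above 0.013 m or contact force between pad and tin above 35 N).
It fails at once if the robot touched the jaw, its bar or the tin with over 2 N (contact force between any of the arm, the fingers and jaw above 2 N or contact force between any of the arm, the fingers and tin above 2 N).
It fails at once if a bystander (tin opener, tint bottle, calculator) was moved over 20 mm (distance of any of opener, tint_bottle, calculator from where it was at the start of the episode above 0.02 m).
It also fails if it takes over 66 s, if anything falls off the work surface, if the arm or the gripper's body presses on something with over 40 N, if the wrist force passes 120 N, or if a joint passes its speed limit or range.

## Robot

A 6-joint arm with a two-finger parallel gripper is mounted at the origin on a cart in front of the work surface, level with it; the furniture and walls round the work are solid. World frame = base frame: x ahead of the robot, y to its left, z up, the work surface at z = 0. Lengths are in m, angles in rad, forces in N, time in s.
With the tool pointing down it reaches from about 0.375 to 0.975 m from the base axis. Payload 3.8 kg.
Tool frame: the origin (TCP) lies on the centre line of the jaws, within the pads' length; the fingertips stand 25 mm ahead of it and the grasp point (between the pads) lies 6 mm ahead of it; y points along the fingers, z is the direction in which the jaws open and shut, and the axes are right-handed (so a half turn about y gives the same grasp; the last joint's range is limited). The gripper opens to 85 mm and grips with 20 to 120 N. Pads are 22 mm wide; open, the fingers measure 114 mm over their backs; the gripper's body (76 mm by 85 mm) begins 54 mm behind the grasp point. The pads swing forward as they close: fully open they stand 13 mm farther back than shut.
Start: joints at [1.213, 0.264, 1.604, -0, 1.274, -0.037], TCP at [0.213, 0.641, 0.256] pointing down, gripper open.
Joint ranges: [-2.63, 2.63], [-0.94, 2.18], [0.31, 2.57], [-1.31, 4.45], [0, 2.66], [-2.55, 2.55]. Speed limits (rad/s): [2.57, 2.57, 3.14, 3.14, 3.14, 3.14].

## Interface

Orientations are given as a rotation vector (axis times angle).
In Python, from workcell import bot gives the robot as it stands.
- The arm moves only by the shell command python3 -m jog 'ROWS' [FORCE]. ROWS is JSON, a list of rows, each a list of 5 numbers: the shift along the world's x, y, z in mm, then the turn about the world's z in degrees, then the finger opening in mm, from 0 to 85.4. A call has exactly 10 rows; each row is the pose to reach, as a shift and turn from the pose commanded when the call began; what a row does not reach only later rows make up. A row lasts 1/8 s, in which the tool goes at most 62.5 mm and 10.7 degrees, less where a joint would pass 70% of its speed; a pose out of reach is approached as far as the arm can. A call with a gripper value outside its range is refused whole. The fingers move at their own pace and stop on an object; FORCE is the grip in N (left out, the last holds). Time passes only in rows, so rows that repeat a pose let the fingers close, or fill a call up. It gives the time, the measured TCP pose, the force and the opening at its end, in the units of the state.
- bot.read_state(): the state, without advancing time (a new reading comes with each control period).
- bot.read_camera(name): name is "scene" or "top" or "wrist"; returns a dict with "pixels" (384x512x3 uint8, red, green, blue), "fx", "fy", "cx", "cy" (pixels), "R" (3x3) and "t" (3): a world point X has camera coordinates R X + t. Camera axes: x right, y down, z forward; pixel columns grow to the right and rows downward; lengths in m; the calibration is good to about 2 mm. A picture is of the moment at which its call begins. There is no depth.
- bot.finish_job(): hands the job in, once; it reports no verdict.
The state is a dict: "time": time; "q": joint angles; "joint_vel": joint speeds; "joint_torque": joint torques, N m; "tool_pos": TCP position; "tcp_rot": TCP orientation; "wrist_force": force on the tool from outside, world axes, zero at the start; "torque": the same for the moment, N m; "width": opening from 0.0 (shut) to 1.0 (fully open).
Only numpy, scipy, OpenCV 4.12 (cv2) and the standard library are available. Lean on these libraries where they do the work, as an engineer would, in place of code of your own. Each camera call takes 0.05 s, during which the arm holds its last target.

## Working session

There is one attempt and no reset: what is moved stays moved. The work goes in short steps, Python scripts to look and compute and a shell command to move; the robot and the scene stay as the last step left them, time stands still between calls to the robot, and variables do not carry over. Pictures are saved under pics/ and viewed, and the job is handed in when it is done.

```bash
mkdir -p pics; ls
python3 - <<'E'
from workcell import bot
import cv2,pickle
s=bot.read_state(); print(s)
d={}
for n in("scene","top","wrist"):
    c=bot.read_camera(n); d[n]=c
    cv2.imwrite(f"pics/{n}0.png",c["pixels"][:,:,::-1])
    print(n,c["fx"],c["cx"],c["cy"],c["R"],c["t"])
pickle.dump(d,open("d0.pkl","wb"))
E
```

```text
pics
{'time': 0.0, 'q': array([ 1.21310138e+00,  2.64750989e-01,  1.60538322e+00,  1.21440317e-05,
        1.27370296e+00, -3.69026232e-02]), 'joint_vel': array([-0.00099953, -0.00020708, -0.0001557 , -0.00034557, -0.00131358,
       -0.00079643]), 'joint_torque': array([ 1.13866507e-03, -5.15116990e+01, -3.67312145e+01,  9.94099582e-05,
        1.28962181e-02, -6.99825179e-06]), 'tool_pos': array([0.21260151, 0.63992771, 0.25495845]), 'tcp_rot': array([-1.55829771,  0.25218895, -0.25147725]), 'wrist_force': array([-0.00201353, -0.57025406,  0.37698469]), 'torque': array([-0.02776742,  0.03662026,  0.01134678]), 'width': 1.0019496539604091}
scene 406.74966947567793 254.64746364684868 186.14202204586294 [[ 0.8777201  -0.47870552 -0.02117685]
 [-0.24110159 -0.40301059 -0.88286606]
 [ 0.41409836  0.78001506 -0.46914716]] [-0.40261264  0.23014326  0.75828674]
top 429.9806082752346 261.09549036613976 191.51987759374987 [[-2.34408010e-02 -9.99725201e-01  2.28680189e-04]
 [-9.93520550e-01  2.32698726e-02 -1.11244913e-01]
 [ 1.11209021e-01 -2.83486833e-03 -9.93792995e-01]] [0.07397352 0.5281228  1.06017896]
wrist 278.0595185362383 258.4318208595464 188.42674150343038 [[ 0.31510519  0.94905167 -0.00310744]
 [ 0.91017855 -0.3012677   0.28427588]
 [ 0.26885633 -0.09240513 -0.95873749]] [-0.6746395  -0.03812318  0.37979534]
```

View pics/scene0.png

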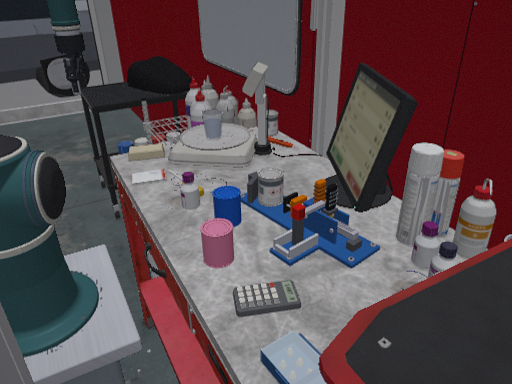

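View pics/top0.png

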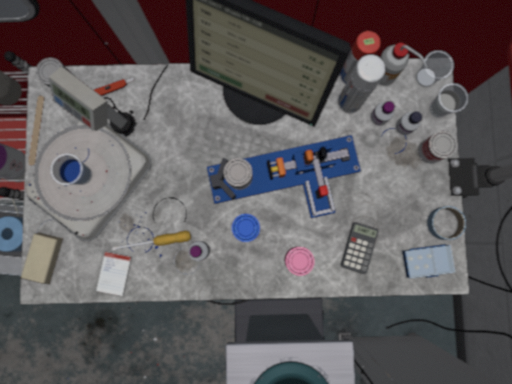

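View pics/wrist0.png

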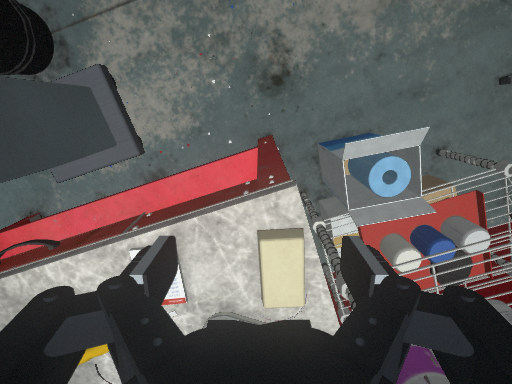

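```bash
cat > h.py <<'E'
import numpy as np,cv2,pickle
from workcell import bot
def onz(c,u,v,z):
    d=c["R"].T@np.array([(u-c["cx"])/c["fx"],(v-c["cy"])/c["fy"],1.])
    o=-c["R"].T@c["t"]; return o+d*(z-o[2])/d[2]
def proj(c,X):
    p=c["R"]@np.asarray(X,float)+c["t"]; return c["fx"]*p[0]/p[2]+c["cx"],c["fy"]*p[1]/p[2]+c["cy"]
def crop(c,x0,y0,w,h,k,name):
    cv2.imwrite("pics/"+name,cv2.resize(c["pixels"][y0:y0+h,x0:x0+w,::-1],None,fx=k,fy=k,interpolation=cv2.INTER_CUBIC))
E
python3 - <<'E'
from h import *
d=pickle.load(open("d0.pkl","rb"))
crop(d["top"],200,125,170,100,4,"top0c.png")
crop(d["scene"],225,155,170,115,4,"scene0c.png")
c=d["top"]; hsv=cv2.cvtColor(c["pixels"],cv2.COLOR_RGB2HSV)
m=cv2.inRange(hsv,(105,120,40),(125,255,255)); m[:, :200]=0; m[:120]=0;m[205:]=0;m[:,370:]=0
n,l,st,ce=cv2.connectedComponentsWithStats(m); 
for i in range(1,n):
    if st[i][4]>30: print(st[i],ce[i])
m2=cv2.morphologyEx(m,cv2.MORPH_CLOSE,np.ones((3,3)))
cv2.imwrite("pics/m.png",cv2.resize(m[125:225,200:370],None,fx=4,fy=4))
m=cv2.inRange(hsv,(0,150,90),(6,255,255))|cv2.inRange(hsv,(172,150,90),(180,255,255))
n,l,st,ce=cv2.connectedComponentsWithStats(m[120:230]); 
for i in range(1,n):
    if st[i][4]>8: print('red',st[i],ce[i],onz(c,ce[i][0],ce[i][1]+120,.113))
E
```

```text
[ 223  137  137   68 3116] [297.90982028 169.40725289]
[209 165  11  11  56] [214.55357143 169.82142857]
[212 188  19  15 158] [220.30379747 194.4556962 ]
red [  0   2  25   6 127] [11.78740157  4.11023622] [0.69565587 0.65125007 0.113     ]
red [  0  12  25   6 120] [11.91666667 14.26666667] [0.67092588 0.64993013 0.113     ]
red [ 4 22 21  6 76] [15.71052632 23.77631579] [0.6476874 0.6400078 0.113    ]
red [ 0 63 23  6 98] [11.67346939 65.04081633] [0.54930831 0.64551873 0.113     ]
red [319  66   8  10  67] [322.71641791  70.43283582] [ 0.51954507 -0.08235715  0.113     ]
```

View pics/top0c.png

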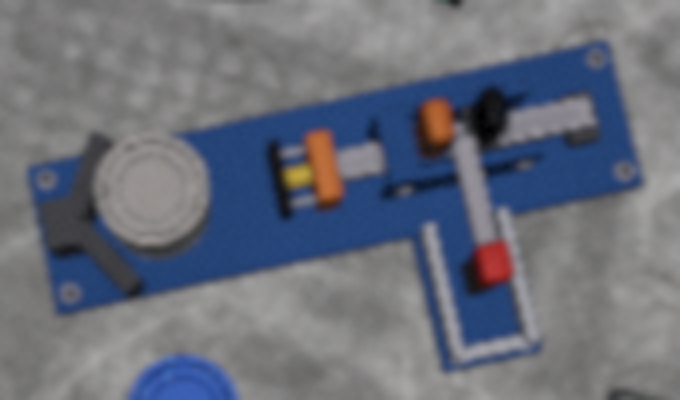

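View pics/scene0c.png

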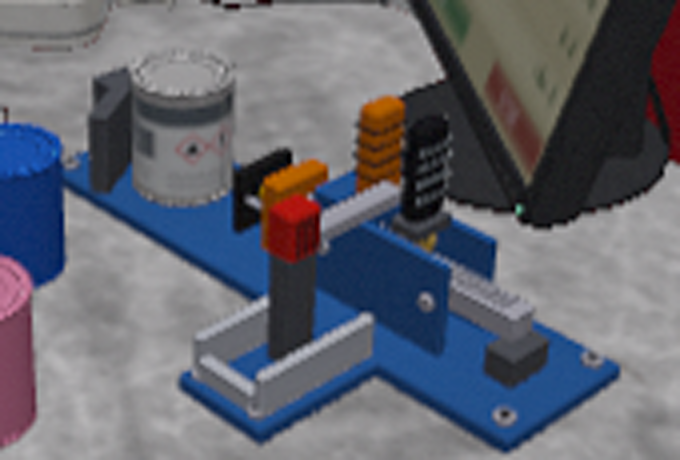

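View pics/m.png

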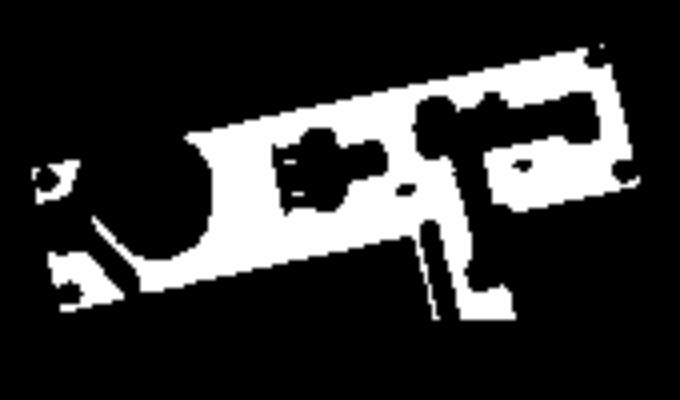

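```bash
cat >> h.py <<'E'
def frame():
    return np.load("clamp.npy")
def w(x,y,z):  # clamp mm -> world m
    o=frame(); a=o[3]; ey=np.array([np.cos(a),np.sin(a)]); ex=np.array([ey[1],-ey[0]])
    p=o[:2]+(ex*x+ey*y)/1000; return np.array([p[0],p[1],z/1000])
E
python3 - <<'E'
from h import *
from scipy.spatial.transform import Rotation as Rn
d=pickle.load(open("d0.pkl","rb")); c=d["top"]
P=[onz(c,x/4+199.6,y/4+124.6,.012) for x,y in((608,42),(640,185),(30,168),(60,313))]
for p in P: print(p.round(4))
L=(P[2]+P[3])/2; Rr=(P[0]+P[1])/2; v=L-Rr; print('len',np.linalg.norm(v),'wid',np.linalg.norm(P[0]-P[1]),np.linalg.norm(P[2]-P[3]))
a=np.arctan2(v[1],v[0]); o=(L+Rr)/2; print(o,np.degrees(a))
np.save("clamp.npy",[o[0],o[1],0,a])
print('knob locked w',w(-80,-77,113),'end',w(-110,-77,113),'trig',w(0,-100,120),'hand',w(0,-52,120),'seat',w(0,116,0),'vb',w(0,155,41))
k=onz(c,322.7,190.4,.113)
ey=np.array([np.cos(a),np.sin(a)]);ex=np.array([ey[1],-ey[0]])
print('knob clamp',ex@(k[:2]-o[:2])*1e3,ey@(k[:2]-o[:2])*1e3)
# check via scene
for n in("top","scene"):
  for X in((-80,-77,113),(0,-60,138),(0,-93,140),(0,155,70)): print(n,X,np.round(proj(d[n],w(*X)),1))
print(Rn.from_rotvec(bot.read_state()["tcp_rot"]).as_matrix().round(3))
E
```

```text
[ 0.6745 -0.1784  0.012 ]
[ 0.5795 -0.1947  0.012 ]
[0.5999 0.1999 0.012 ]
[0.5052 0.1816 0.012 ]
len 0.38456497436884723 wid 0.09631847116061505 0.09647800381162273
[0.58977491 0.0020876  0.012     ] 101.16108079308039
knob locked w [ 0.52619269 -0.08894152  0.113     ] end [ 0.49676009 -0.09474856  0.113     ] trig [ 0.60913171 -0.09602108  0.12      ] hand [ 0.59984044 -0.04892891  0.12      ] seat [0.56732102 0.11589368 0.        ] vb [0.55977187 0.15415607 0.041     ]
knob clamp -85.16384439471514 -69.23383509286066
top (-80, -77, 113) [325.4 187.5]
top (0, -60, 138) [311.8 154.2]
top (0, -93, 140) [325.8 150.9]
top (0, 155, 70) [223.  178.4]
scene (-80, -77, 113) [302.  204.9]
scene (0, -60, 138) [322.3 179.9]
scene (0, -93, 140) [334.  184.3]
scene (0, 155, 70) [259.7 175.3]
[[ 0.949 -0.001  0.315]
 [-0.315 -0.002  0.949]
 [-0.    -1.    -0.002]]
```

```bash
python3 -m jog '[[22,-56,0,3,85],[44,-112,0,6,85],[66,-168,0,9,85],[88,-224,0,12,85],[110,-280,0,15,85],[132,-336,0,18,85],[154,-392,0,21,85],[176,-448,0,24,85],[198,-504,0,27,85],[220,-560,0,29.6,85]]' 40
```

```text
time: 1.4
tool_pos: [0.433, 0.0787, 0.2563]
tcp_rot: [-1.565, -0.156, 0.154]
wrist_force: [1.1, 0.3, -0.6]
width: 0.996
```

```bash
python3 -m jog '[[12,-50,0,0,60],[24,-100,0,0,60],[36,-150,0,0,60],[40,-165,0,0,60],[40,-165,0,0,60],[40,-165,0,0,60],[40,-165,0,0,60],[40,-165,0,0,60],[40,-165,0,0,60],[40,-165,0,0,60]]'
python3 - <<'E'
from h import *
d={}
for n in("scene","top","wrist"):
    d[n]=bot.read_camera(n); cv2.imwrite(f"pics/{n}1.png",d[n]["pixels"][:,:,::-1])
pickle.dump(d,open("d1.pkl","wb"))
s=bot.read_state();print(s["tool_pos"],s["tcp_rot"],s["q"],s["width"])
c=d["wrist"]
for X in((-80,-77,113),(0,-60,138),(0,-93,140)): print(X,np.round(proj(c,w(*X)),1))
E
```

```text
time: 2.65
tool_pos: [0.4728, -0.0842, 0.2563]
tcp_rot: [-1.565, -0.154, 0.154]
wrist_force: [-0.0, 0.4, -0.5]
width: 0.704
[ 0.47283932 -0.08442733  0.25629254] [-1.56534497 -0.15381184  0.15378359] [-2.28543221e-01 -1.10776473e-01  2.00573325e+00 -1.98247805e-05
  1.24661055e+00 -1.99521038e+00] 0.701654298094046
(-80, -77, 113) [243.5 230.7]
(0, -60, 138) [260. 313.]
(0, -93, 140) [227.5 314.3]
```

View pics/wrist1.png

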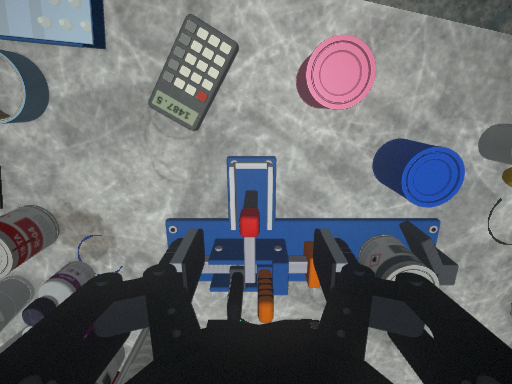

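View pics/scene1.png

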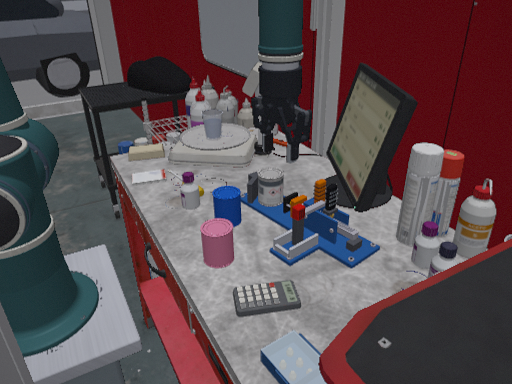

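View pics/top1.png

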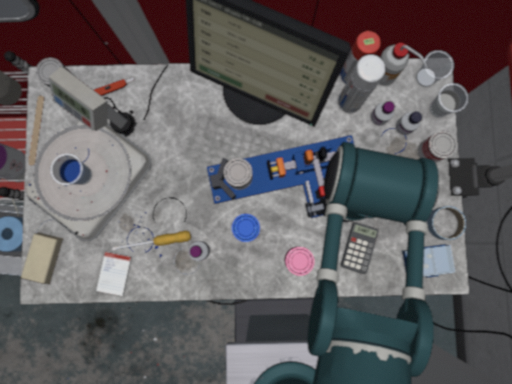

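Run:
```python
from h import *
d=pickle.load(open("d1.pkl","rb")); c=d["wrist"]
crop(c,150,140,160,110,5,"w1a.png"); crop(c,180,220,160,110,5,"w1b.png")
d0=pickle.load(open("d0.pkl","rb"));
hsv=cv2.cvtColor(c["pixels"],cv2.COLOR_RGB2HSV)
m=(cv2.inRange(hsv,(0,150,70),(5,255,255))|cv2.inRange(hsv,(173,150,70),(180,255,255)))[190:250,230:270]
ys,xs=np.where(m); print(xs.min()+230,xs.max()+230,ys.min()+190,ys.max()+190)
```

```text
240 258 208 236
```

View pics/w1a.png

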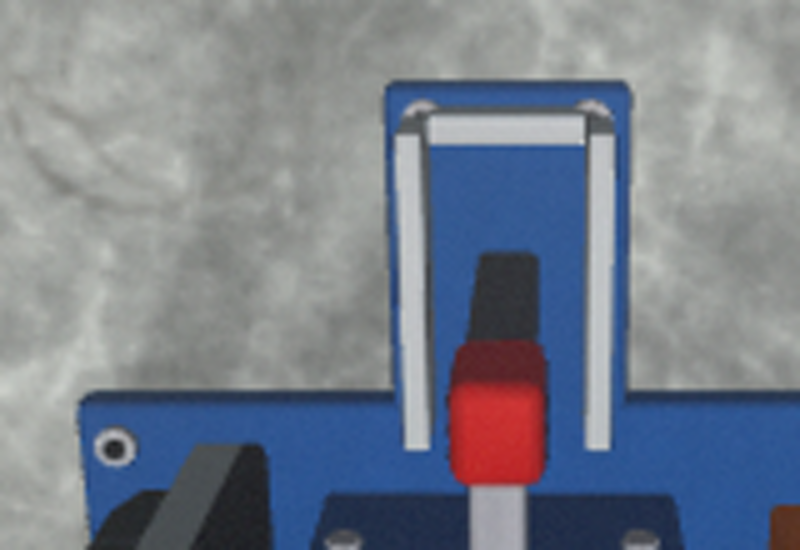

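View pics/w1b.png

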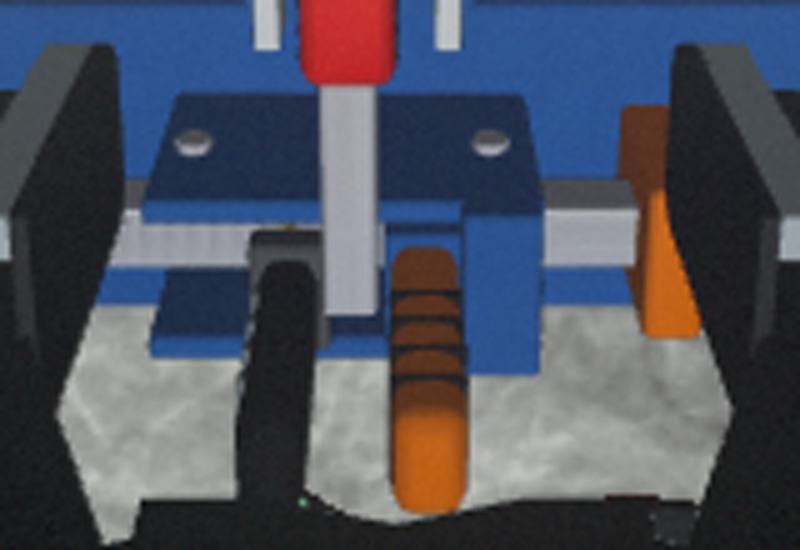

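Run:
```python
from h import *
from scipy.optimize import least_squares
d=pickle.load(open("d1.pkl","rb")); d0=pickle.load(open("d0.pkl","rb"))
W=d["wrist"];T=d0["top"];S=d0["scene"]
k=onz(W,249.2,226.4,.113); print('knob wrist',k,'top',onz(T,322.7,190.4,.113),'scene',onz(S,298.2,208,.113))
print('wrist handle far top',onz(W,265.6,322,.136),'trig',onz(W,234.6,318,.138))
# obs (cam,u,v,model,wu,wv)
obs=[(W,165.6,220.3,(-50,-195,12),1,1),(W,439.5,219.5,(-50,195,12),1,1),
(W,227.1,157.3,(-140,-101,12),0,1),(W,265.6,322,(13,-60,136),1,1),(W,234.6,311,(0,-93,140),1,0),(W,249.2,226.4,('k',-77,113),1,1)]
top=[(T,608/4+199.6,42/4+124.6,(50,-195,12),1,1),(T,640/4+199.6,185/4+124.6,(-50,-195,12),1,1),(T,30/4+199.6,168/4+124.6,(50,195,12),1,1),(T,60/4+199.6,313/4+124.6,(-50,195,12),1,1),
(T,322.7,190.4,('k',-77,113),1,1),(T,308.9,153.5,(0,-60,138),1,1),(T,322,150.9,(0,-93,140),1,1)]
sc=[(S,298.2,208,('k',-77,113),1,1),(S,320.7,180,(0,-60,138),1,1),(S,332.5,185,(0,-93,140),1,1),(S,225+618/4,155+370/4,(-50,-195,12),0,0)]
def P(p,m):
    x,y,a,l=p; X,Y,Z=m
    if X=='k': X=-80-l*1000
    ey=np.array([np.cos(a),np.sin(a)]);ex=np.array([ey[1],-ey[0]])
    q=np.array([x,y])+(ex*X+ey*Y)/1000; return np.array([*q,Z/1000])
for name,O in(("wrist",obs),("top",top),("scene",sc[:3]),("w+s",obs+sc[:3]),("all",obs+top+sc[:3])):
    f=lambda p:np.concatenate([(np.array(proj(c,P(p,m)))-(u,v))*(a,b) for c,u,v,m,a,b in O])
    r=least_squares(f,[.59,.005,1.766,.003],loss='soft_l1')
    print(name,r.x[:2].round(4),np.degrees(r.x[2]).round(2),'lock',r.x[3].round(4)); print(f(r.x).round(1))
```

```text
knob wrist [ 0.52034806 -0.08412964  0.113     ] top [ 0.51962323 -0.0823218   0.113     ] scene [ 0.51226262 -0.09535793  0.113     ]
wrist handle far top [ 0.61297498 -0.04848891  0.136     ] trig [ 0.61254842 -0.08114323  0.138     ]
wrist [0.5893 0.0079] 101.45 lock 0.0059
[ 2.   0.   5.8 -0.   0.  -0.6 -0.1  0.8 -1.4  0.  -0.5  0. ]
top [0.5903 0.0064] 100.99 lock 0.0065
[-1.2 -0.8 -0.1  0.4 -2.9 -0.8 -2.6  0.5  1.4 -0.2  1.   0.6  2.  -0. ]
scene [0.5823 0.0012] 103.65 lock 0.0106
[-0.  -0.1 -0.1  0.5  0.1 -0.3]
w+s [0.5893 0.0076] 101.43 lock 0.0061
[ 1.8 -0.1  5.6 -0.   0.  -0.7 -0.3  0.7 -1.7  0.  -0.7 -0.3  0.3 -3.2
  0.  -1.1 -0.2 -1.8]
all [0.5896 0.0074] 101.29 lock 0.0062
[ 1.7 -0.2  5.4  0.4  0.  -0.8 -0.6  0.8 -2.   0.  -0.8 -0.3 -1.7 -0.8
 -0.4  0.3 -3.3 -0.1 -2.8  1.2  1.1 -0.2  0.6  0.7  1.5  0.1  0.4 -3.2
  0.2 -1.  -0.1 -1.7]
```

```bash
python3 -c "
import numpy as np;np.save('clamp.npy',[.5893,.0076,0,np.radians(101.4)])
from h import *
print(w(-86,-77,113),w(-110,-77,113),w(0,-76,0))"
python3 -m jog '[[25,0,-40,0,60],[47,0,-80,0,60],[47,0,-100,0,55],[47,0,-122,0,50],[47,0,-135,0,50],[47,0,-144,0,50],[47,0,-144,0,50],[47,0,-144,0,50],[47,0,-144,0,50],[47,0,-144,0,50]]' 30
python3 - <<'E'
from h import *
c=bot.read_camera("wrist"); cv2.imwrite("pics/w2.png",c["pixels"][:,:,::-1]); 
c=bot.read_camera("scene"); crop(c,225,155,170,115,4,"s2.png")
E
```

```text
[ 0.52021629 -0.08487941  0.113     ] [ 0.49668979 -0.08962319  0.113     ] [ 0.60432196 -0.06690061  0.        ]
time: 4.05
tool_pos: [0.5202, -0.0845, 0.1129]
tcp_rot: [-1.566, -0.155, 0.153]
wrist_force: [-0.4, 0.3, 1.0]
width: 0.587
```

View pics/w2.png

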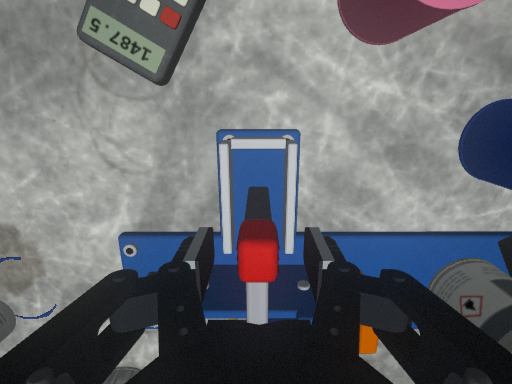

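View pics/s2.png

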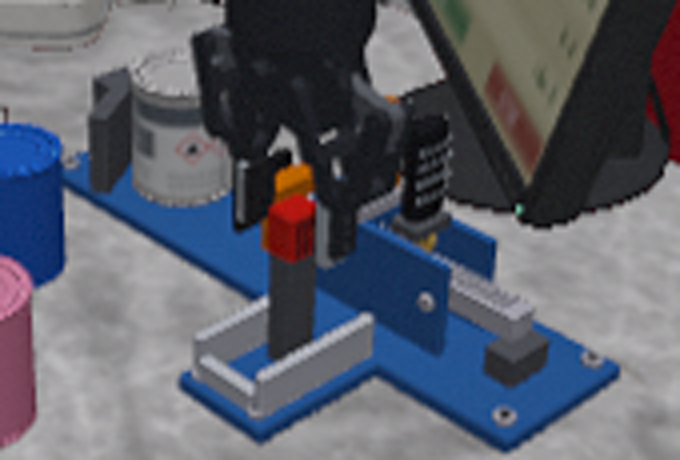

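```bash
python3 -m jog '[[0,0,0,0,15],[0,0,0,0,15],[0,0,0,0,15],[0,0,0,0,15],[-4,-1,0,0,15],[-8,-1.6,0,0,15],[-12,-2.4,0,0,15],[-16,-3.2,0,0,15],[-20,-4,0,0,15],[-20,-4,0,0,15]]' 40
python3 - <<'E'
from h import *
c=bot.read_camera("wrist"); cv2.imwrite("pics/w3.png",c["pixels"][:,:,::-1]);
E
```

```text
time: 5.4
tool_pos: [0.4996, -0.0889, 0.1125]
tcp_rot: [-1.566, -0.154, 0.154]
wrist_force: [0.5, -4.3, 1.1]
width: 0.227
```

View pics/w3.png

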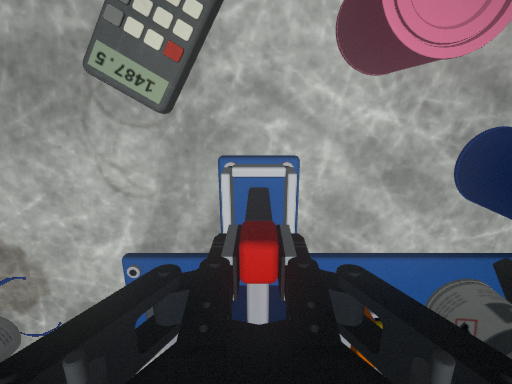

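```bash
python3 -m jog '[[-1,0,0,0,15],[-2,-0.2,0,0,15],[-3,-0.4,0,0,15],[-4,-0.6,0,0,15],[-5,-0.8,0,0,15],[-6,-1.0,0,0,15],[-6,-1,0,0,15],[-6,-1,0,0,15],[-6,-1,0,0,15],[-6,-1,0,0,15]]'
python3 - <<'E'
from h import *
c=bot.read_camera("wrist"); cv2.imwrite("pics/w4.png",c["pixels"][:,:,::-1]); 
c=bot.read_camera("scene"); crop(c,225,155,170,115,4,"s4.png");print(bot.read_state()["wrist_force"])
E
```

```text
time: 6.7
tool_pos: [0.4952, -0.0898, 0.1126]
tcp_rot: [-1.566, -0.156, 0.151]
wrist_force: [5.7, -4.1, -3.1]
width: 0.226
[ 6.43012035 -4.05725466 -1.80653521]
```

View pics/w4.png

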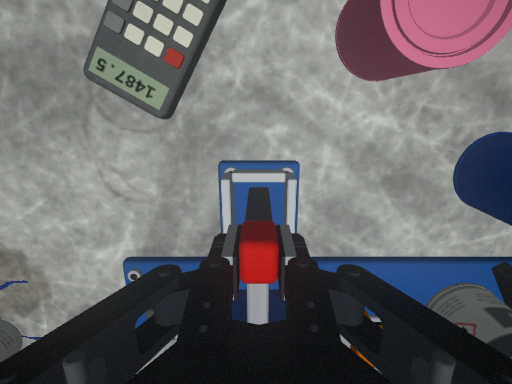

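View pics/s4.png

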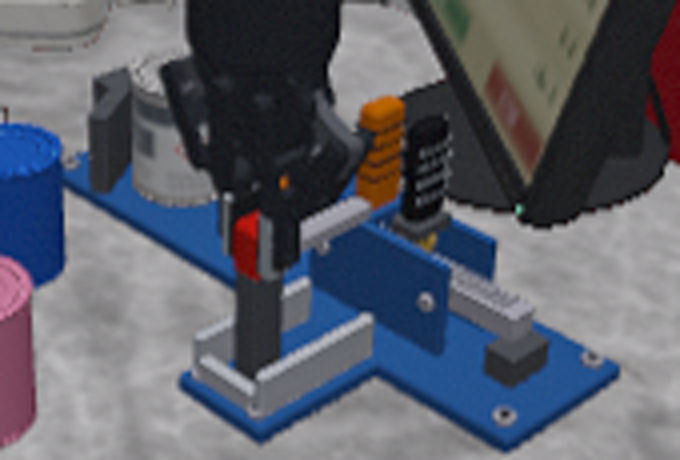

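```bash
python3 -m jog '[[-1,-0.2,0,0,15],[-2,-0.4,0,0,15],[-3,-0.6,0,0,15],[-4,-0.8,0,0,15],[-4,-0.8,0,0,15],[-4,-0.8,0,0,15],[-4,-0.8,0,0,15],[-4,-0.8,0,0,15],[-4,-0.8,0,0,15],[-4,-0.8,0,0,15]]'
python3 - <<'E'
from h import *
c=bot.read_camera("wrist"); crop(c,190,140,130,190,3,"w5.png")
print(bot.read_state()["wrist_force"])
E
```

```text
time: 8.05
tool_pos: [0.4948, -0.0898, 0.1126]
tcp_rot: [-1.566, -0.162, 0.144]
wrist_force: [19.6, 1.4, -14.3]
width: 0.225
[ 18.2775573    0.14018063 -15.01088773]
```

View pics/w5.png

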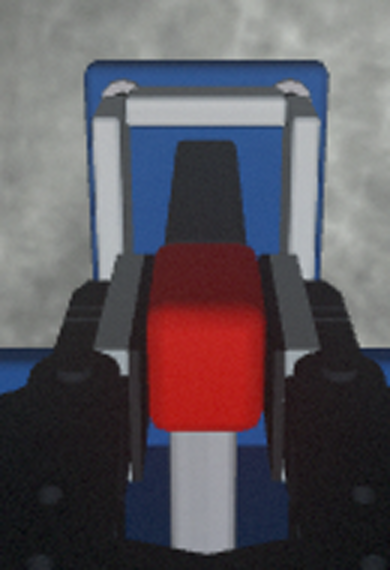

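```bash
python3 -m jog '[[2.5,0.5,0,0,15],[4.5,1,0,0,15],[4.5,1,0,0,15],[4.5,1,0,0,50],[4.5,1,0,0,60],[4.5,1,0,0,60],[4.5,1,20,0,60],[4.5,1,45,0,60],[4.5,1,80,0,70],[4.5,1,80,0,70]]'
python3 - <<'E'
from h import *
d=pickle.load(open("d0.pkl","rb"));T=d["top"];S=d["scene"]
def tri(a,b):
    P=[np.c_[np.diag([1,1,1]),np.zeros(3)] for _ in(0,1)]
    Ms=[np.array([[c["fx"],0,c["cx"]],[0,c["fy"],c["cy"]],[0,0,1]])@np.c_[c["R"],c["t"]] for c in(T,S)]
    X=cv2.triangulatePoints(Ms[0],Ms[1],np.float64(a).reshape(2,1),np.float64(b).reshape(2,1)); X=(X[:3]/X[3]).ravel()
    return X.round(3),np.round(proj(T,X),1),np.round(proj(S,X),1)
print('mon low right',tri((312,122),(355,207.5)))
print('mon up right',tri((353,45),(407,103)))
crop(bot.read_camera("scene"),225,155,170,115,4,"s6.png"); cv2.imwrite("pics/w6.png",bot.read_camera("wrist")["pixels"][:,:,::-1])
E
```

```text
time: 9.35
tool_pos: [0.4965, -0.0895, 0.1956]
tcp_rot: [-1.567, -0.159, 0.149]
wrist_force: [-1.1, 0.4, 0.8]
width: 0.823
mon low right (array([ 0.7  , -0.07 ,  0.045]), array([311.2, 123.3]), array([356.7, 207.1]))
mon up right (array([ 0.776, -0.118,  0.303]), array([349.5,  49.5]), array([412.7, 100.9]))
```

View pics/s6.png

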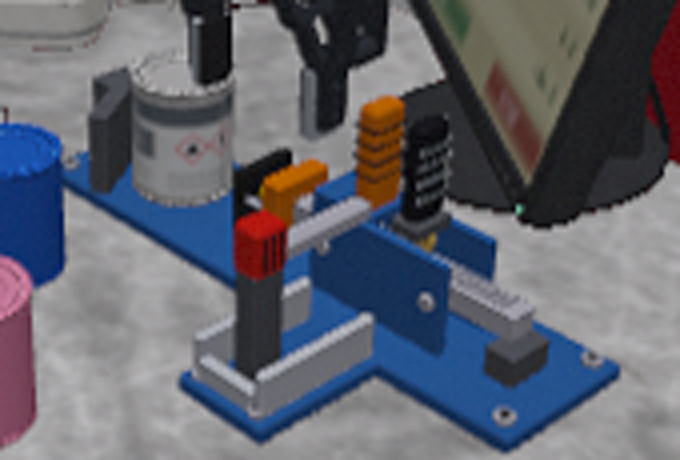

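View pics/w6.png

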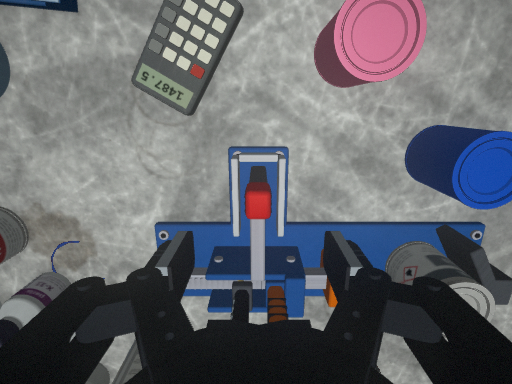

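Run:
```python
from h import *
c=bot.read_camera("wrist"); s=bot.read_state(); print(s["tool_pos"],s["wrist_force"],s["time"])
print(proj(c,w(-110,-77,113)),proj(c,w(0,-60,130)))
hsv=cv2.cvtColor(c["pixels"],cv2.COLOR_RGB2HSV)
m=(cv2.inRange(hsv,(0,190,110),(5,255,255))|cv2.inRange(hsv,(173,190,110),(180,255,255)))[180:230,230:290]
ys,xs=np.where(m); print(xs.min()+230,xs.max()+230,ys.min()+180,ys.max()+180)
print('knob',onz(c,(xs.min()+xs.max())/2+230,(ys.min()+ys.max())/2+180,.113),w(-110,-77,113))
crop(c,200,220,120,110,5,"w7.png")
print('target',w(0,-76,0),'delta mm',((w(0,-76,116)-s["tool_pos"])*1e3).round(1))
```

```text
[ 0.4935493  -0.08896296  0.19133116] [0.02620551 0.20806455 0.28267331] 9.5
(np.float64(256.46217762985407), np.float64(207.6186793041739)) (np.float64(278.0071608954055), np.float64(342.7862196604765))
246 268 194 220
knob [ 0.49612339 -0.0893213   0.113     ] [ 0.49668979 -0.08962319  0.113     ]
target [ 0.60432196 -0.06690061  0.        ] delta mm [110.8  22.1 -75.3]
```

View pics/w7.png

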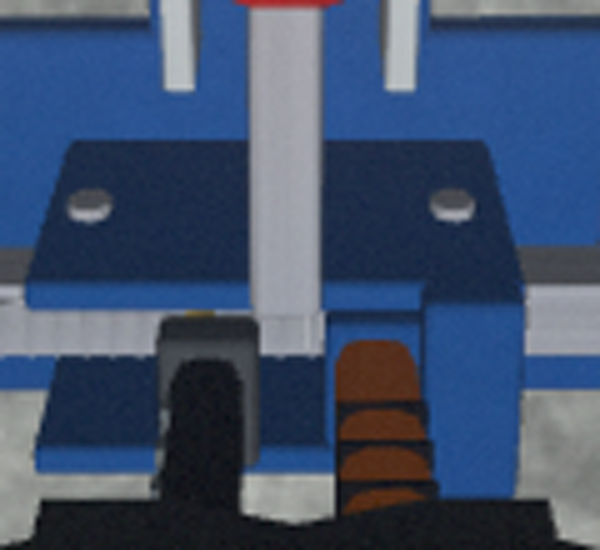

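```bash
python3 -m jog '[[37,7,0,0,74],[74,15,0,0,74],[111,22,0,0,74],[111,22,0,0,74],[111,22,-20,0,74],[111,22,-35,0,74],[111,22,-50,0,74],[111,22,-65,0,74],[111,22,-75,0,74],[111,22,-75,0,74]]' 40
python3 - <<'E'
from h import *
for n in("scene","wrist","top"): c=bot.read_camera(n); cv2.imwrite(f"pics/{n}8.png",c["pixels"][:,:,::-1])
c=bot.read_camera("scene");crop(c,225,135,170,130,4,"s8.png");s=bot.read_state();print(s["tool_pos"],s["wrist_force"],s["width"])
E
```

```text
time: 10.75
tool_pos: [0.6046, -0.0672, 0.1161]
tcp_rot: [-1.565, -0.152, 0.155]
wrist_force: [0.0, -0.9, -0.2]
width: 0.869
[ 0.60605595 -0.06733351  0.11815876] [-0.43029282  0.27054005 -0.38087565] 0.8652527991297777
```

View pics/s8.png

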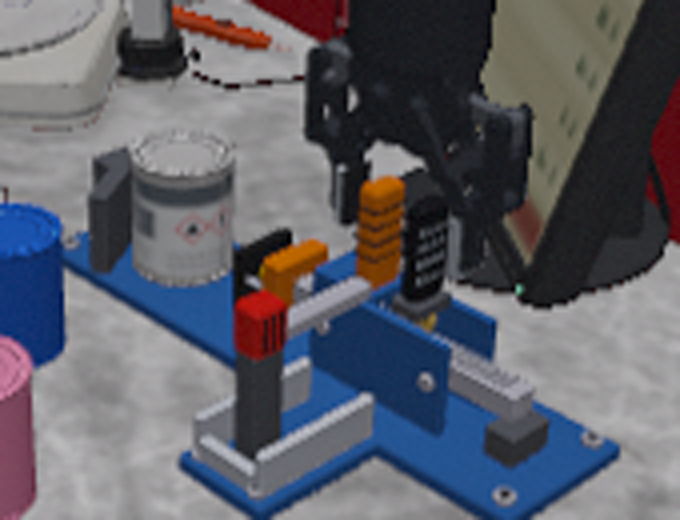

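View pics/wrist8.png

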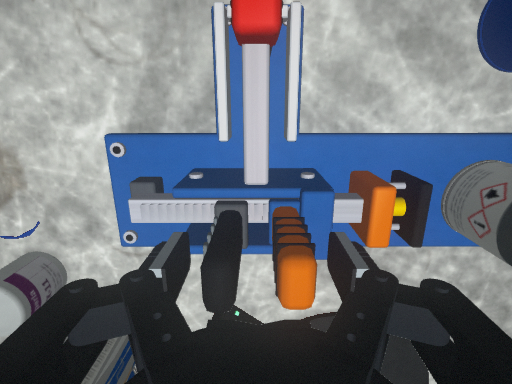

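View pics/top8.png

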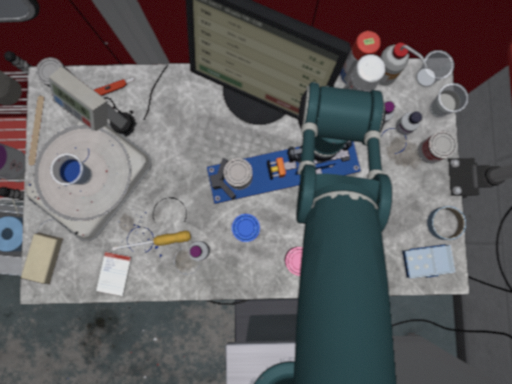

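```bash
cat >> h.py <<'E'
def meas(tag):
    c=bot.read_camera("wrist"); s=bot.read_state(); 
    crop(c,290,130,222,140,3,f"m{tag}.png"); pickle.dump(c,open(f"m{tag}.pkl","wb"))
    f=s["wrist_force"]; o=frame();a=o[3]; ey=np.array([np.cos(a),np.sin(a)])
    print("C",((s["tool_pos"][:2]-o[:2])@ey*1e3).round(1),"Fy",(f[:2]@ey).round(1),"w",(s["width"]*85.4).round(1),"t",s["time"])
    return c
def cl(c,u,v,z):
    o=frame();a=o[3]; ey=np.array([np.cos(a),np.sin(a)]);ex=np.array([ey[1],-ey[0]]); p=onz(c,u,v,z/1e3)[:2]-o[:2]
    return (p@ex*1e3).round(1),(p@ey*1e3).round(1)
E
python3 -m jog '[[0,0,0,0,60],[0,0,0,0,60],[-0.4,2,0,0,60],[-0.8,4,0,0,60],[-1.2,6,0,0,60],[-1.6,8,0,0,60],[-2,10,0,0,60],[-2.4,12,0,0,60],[-2.8,14,0,0,60],[-2.8,14,0,0,60]]' 60
python3 -c "
from h import *
meas('1')"
```

```text
time: 12.2
tool_pos: [0.6028, -0.0547, 0.1172]
tcp_rot: [-1.568, -0.154, 0.154]
wrist_force: [1.5, -6.4, -1.1]
width: 0.702Traceback (most recent call last):
  File "<string>", line 3, in <module>
    meas('1')
    ~~~~^^^^^
  File "h.py", line 19, in meas
    print("C",((s["tool_pos"][:2]-o[:2])@ey*1e3).round(1),"Fy",(f[:2]@ey).round(1),"w",(s["width"]*85.4).round(1),"t",s["time"])
                                                                                       ^^^^^^^^^^^^^^^^^^^^^^^
AttributeError: 'float' object has no attribute 'round'
```

View pics/m1.png

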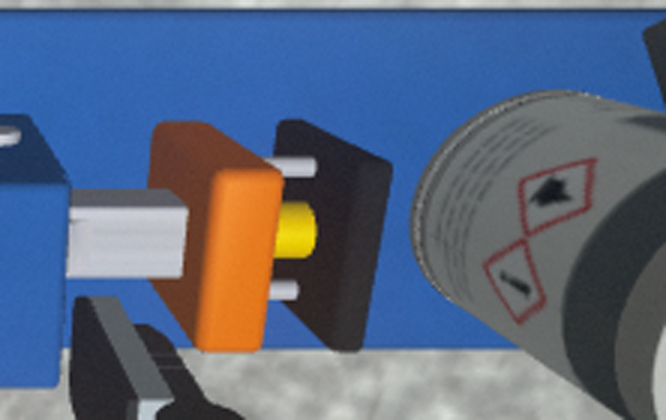

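```bash
sed -i 's/(s\["width"\]\*85.4).round(1)/round(float(s["width"])*85.4,1)/' h.py
python3 -m jog '[[-0.2,1,0,0,60],[-0.4,2,0,0,60],[-0.6,3,0,0,60],[-0.8,4,0,0,60],[-0.9,4.5,0,0,60],[-1,5,0,0,60],[-1,5,0,0,60],[-1,5,0,0,60],[-1,5,0,0,60],[-1,5,0,0,60]]' 60
python3 -c "
from h import *
c=pickle.load(open('m1.pkl','rb')) if __import__('os').path.exists('m1.pkl') else None
c=meas('2')"
```

```text
time: 13.5
tool_pos: [0.6019, -0.0501, 0.1172]
tcp_rot: [-1.568, -0.154, 0.154]
wrist_force: [1.0, -7.2, -2.8]
width: 0.704
C -59.1 Fy -7.5 w 59.8 t 13.55
```

View pics/m2.png

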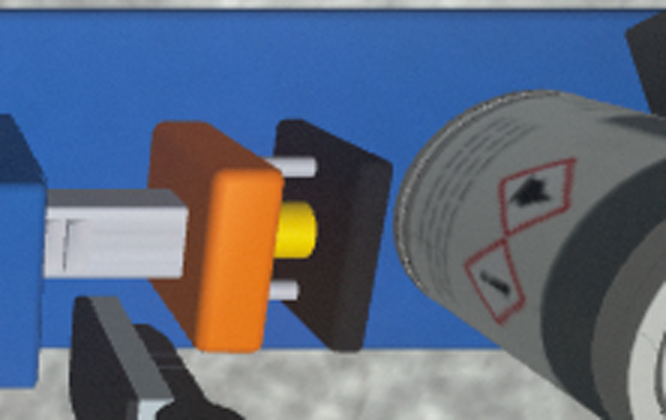

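```bash
python3 - <<'E'
from h import *
import glob
c=pickle.load(open('m2.pkl','rb'))
f=lambda x,y:(290+x/3-.3,130+y/3-.3)
print('jaw front top',cl(c,*f(272,262),66),'pad front top',cl(c,*f(375,255),63))
print('pad corners',cl(c,*f(391,162),63),cl(c,*f(360,350),63),'jaw',cl(c,*f(281,176),66),cl(c,*f(264,348),66))
d=pickle.load(open('d1.pkl','rb'))
# tin from initial top: centre and radius
T=pickle.load(open('d0.pkl','rb'))['top']; print('tin top',cl(T,152/4+199.6,190/4+124.6,94))
# before: wrist8 full image
import types
E
python3 -m jog '[[-0.2,1,0,0,60],[-0.4,2,0,0,60],[-0.6,3,0,0,60],[-0.6,3,0,0,60],[-0.6,3,0,0,60],[-0.6,3,0,0,60],[-0.6,3,0,0,60],[-0.6,3,0,0,60],[-0.6,3,0,0,60],[-0.6,3,0,0,60]]' 60
python3 -c "
from h import *
c=meas('3')"
```

```text
jaw front top (np.float64(-0.5), np.float64(20.8)) pad front top (np.float64(-0.9), np.float64(44.7))
pad corners (np.float64(-22.2), np.float64(44.8)) (np.float64(22.4), np.float64(44.9)) jaw (np.float64(-20.0), np.float64(20.3)) (np.float64(20.3), np.float64(21.6))
tin top (np.float64(3.3), np.float64(110.9))
time: 14.8
tool_pos: [0.6013, -0.0473, 0.1172]
tcp_rot: [-1.569, -0.155, 0.154]
wrist_force: [1.7, -8.8, -2.2]
width: 0.701
C -56.2 Fy -9.4 w 60.1 t 14.85
```

```bash
python3 -m jog '[[1.2,-6,0,0,60],[2.4,-12,0,0,60],[3.4,-17,0,0,60],[3.4,-17,0,0,60],[3.4,-17,0,0,60],[2.4,-12,0,0,60],[1.2,-6,0,0,60],[0,0,0,0,60],[0,0,0,0,60],[0,0,0,0,60]]' 60
python3 -c "
from h import *
c=meas('4')"
```

```text
time: 16.1
tool_pos: [0.6014, -0.0473, 0.1172]
tcp_rot: [-1.569, -0.155, 0.154]
wrist_force: [2.1, -8.9, -3.1]
width: 0.704
C -56.2 Fy -10.1 w 59.7 t 16.15
```

View pics/m4.png

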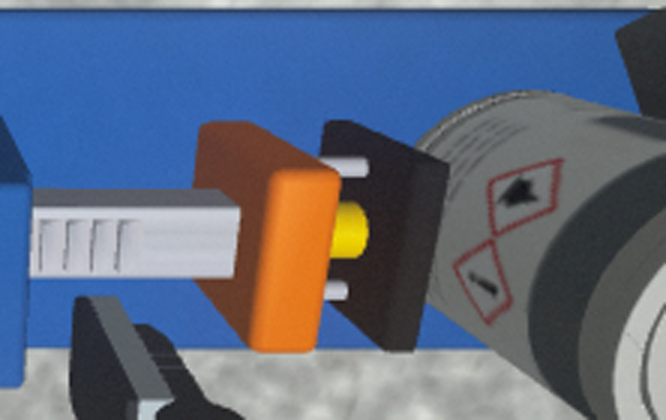

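```bash
cat > p.py <<'E'
from h import *
import sys
c=pickle.load(open(sys.argv[1],'rb')); f=lambda x,y:(290+x/3-.3,130+y/3-.3)
a=[float(v) for v in sys.argv[2:]]  # jaw front top xy, pad front top xy (mid)
j=cl(c,*f(a[0],a[1]),66);p=cl(c,*f(a[2],a[3]),63)
print('jawfront',j,'padface',p,'stem',p[1]-j[1]-8,'jaw est',j[1]-10, 'pad est',24+0-(p[1]-j[1]))
E
python3 p.py m4.pkl 328 265 431 255
python3 -m jog '[[1.2,-6,0,0,60],[2.4,-12,0,0,60],[3.4,-17,0,0,60],[3.4,-17,0,0,60],[3.4,-17,0,0,60],[2.4,-12,0,0,60],[1.2,-6,0,0,60],[0,0,0,0,60],[0,0,0,0,60],[0,0,0,0,60]]' 60
python3 -c "
from h import *
c=meas('5')"
```

```text
jawfront (np.float64(0.2), np.float64(35.9)) padface (np.float64(-0.9), np.float64(59.8)) stem 15.899999999999999 jaw est 25.9 pad est 0.10000000000000142
time: 17.4
tool_pos: [0.6014, -0.0473, 0.1173]
tcp_rot: [-1.569, -0.155, 0.154]
wrist_force: [2.6, -10.0, -3.0]
width: 0.704
C -56.2 Fy -9.9 w 60.1 t 17.45
```

View pics/m5.png

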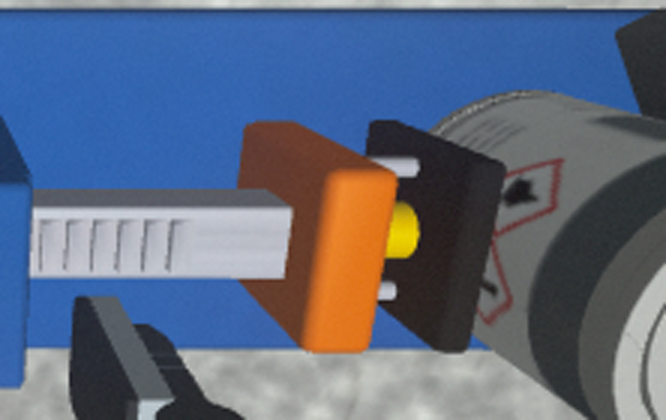

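```bash
python3 p.py m5.pkl 384 265 486 255
python3 -m jog '[[1.2,-6,0,0,60],[2.4,-12,0,0,60],[3.4,-17,0,0,60],[3.4,-17,0,0,60],[3.4,-17,0,0,60],[2.4,-12,0,0,60],[1.6,-8,0,0,60],[1,-5,0,0,60],[0.6,-3,0,0,60],[0.6,-3,0,0,60]]' 60
python3 -c "
from h import *
c=meas('6')"
```

```text
jawfront (np.float64(0.2), np.float64(48.1)) padface (np.float64(-1.0), np.float64(71.9)) stem 15.800000000000004 jaw est 38.1 pad est 0.19999999999999574
time: 18.7
tool_pos: [0.602, -0.0506, 0.1172]
tcp_rot: [-1.57, -0.155, 0.154]
wrist_force: [2.6, -11.0, -2.0]
width: 0.706
C -59.6 Fy -11.2 w 59.9 t 18.75
```

View pics/m6.png

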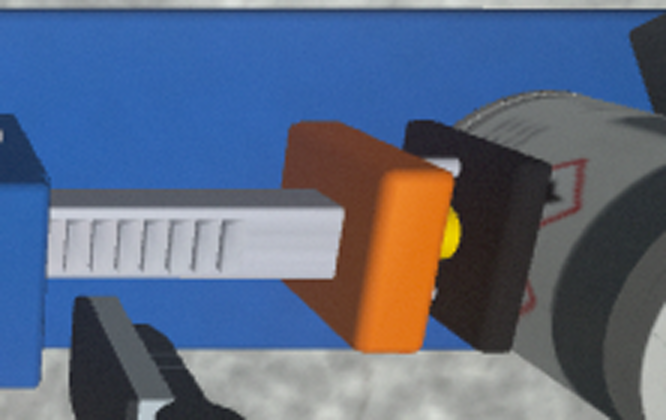

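```bash
python3 p.py m6.pkl 440 265 532 255
python3 - <<'E'
from h import *
import sys
c=pickle.load(open("m6.pkl","rb")); cv2.imwrite("pics/m6f.png",c["pixels"][:,:,::-1])
T=bot.read_camera("top"); crop(T,200,125,170,100,4,"t6.png")
S=bot.read_camera("scene"); crop(S,225,155,170,115,4,"s9.png")
E
```

```text
jawfront (np.float64(0.1), np.float64(56.7)) padface (np.float64(-1.0), np.float64(78.5)) stem 13.799999999999997 jaw est 46.7 pad est 2.200000000000003
```

View pics/t6.png

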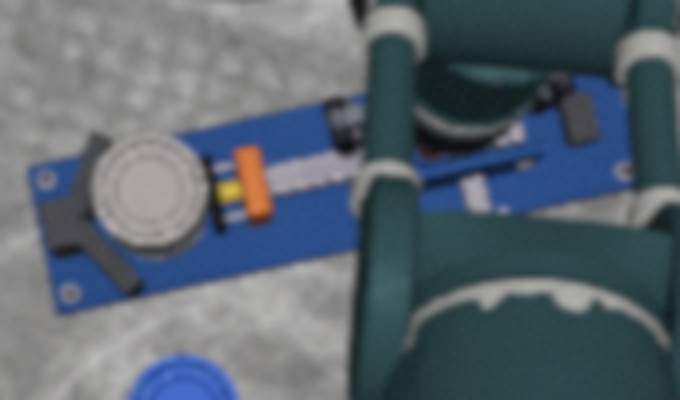

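View pics/s9.png

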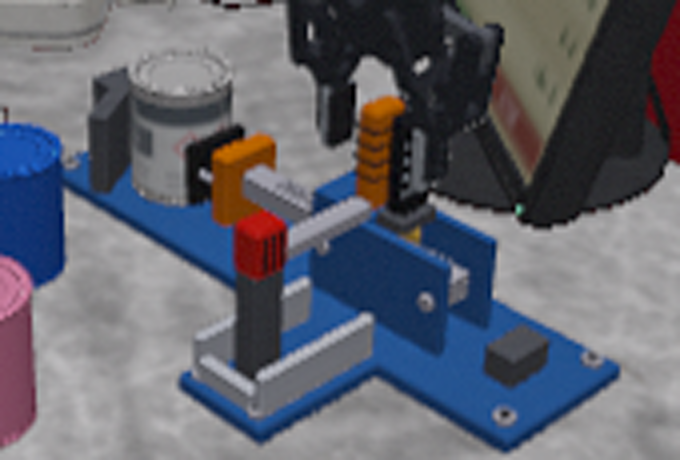

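```bash
python3 -m jog '[[-0.1,0.5,0,0,60],[-0.2,1,0,0,60],[-0.3,1.5,0,0,60],[-0.4,2,0,0,60],[-0.5,2.5,0,0,60],[-0.6,3,0,0,60],[-0.6,3,0,0,60],[-0.6,3,0,0,60],[-0.6,3,0,0,60],[-0.6,3,0,0,60]]' 60
python3 -c "
from h import *
c=meas('7')"
```

```text
time: 20.1
tool_pos: [0.6016, -0.0485, 0.1172]
tcp_rot: [-1.571, -0.155, 0.154]
wrist_force: [2.6, -13.5, -3.3]
width: 0.703
C -57.4 Fy -14.0 w 60.0 t 20.15
```

View pics/m7.png

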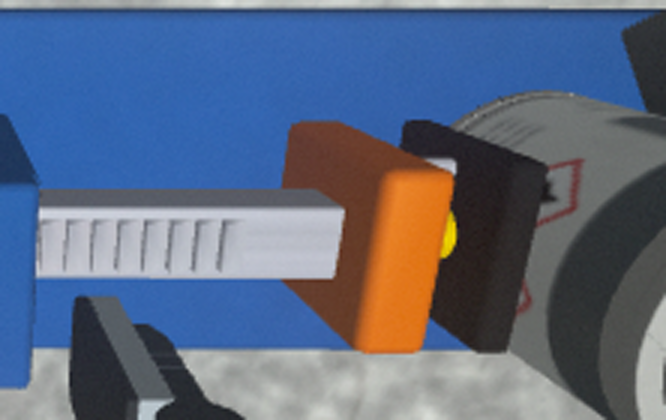

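```bash
python3 p.py m7.pkl 440 265 528 255
python3 - <<'E'
from h import *
T=bot.read_camera("top"); T0=pickle.load(open("d0.pkl","rb"))["top"]
for n,c in(("0",T0),("now",T)):
    g=cv2.cvtColor(c["pixels"],cv2.COLOR_RGB2GRAY)[140:205,215:262]; g=cv2.resize(g,None,fx=8,fy=8,interpolation=cv2.INTER_CUBIC)
    r=cv2.HoughCircles(cv2.GaussianBlur(g,(0,0),4),cv2.HOUGH_GRADIENT,1.5,400,param1=80,param2=25,minRadius=95,maxRadius=135)
    for q in (r[0] if r is not None else []):
        u,v=(q[0]+.5)/8-.5+215,(q[1]+.5)/8-.5+140; print(n,u,v,q[2]/8,cl(c,u,v,94))
# V jaw: expected top projections
for X in((0,155,70),(-40,178-46,70)): print(proj(T,w(*X)))
crop(T,205,140,60,70,8,"t7.png")
E
```

```text
jawfront (np.float64(0.1), np.float64(58.7)) padface (np.float64(-1.0), np.float64(79.6)) stem 12.899999999999991 jaw est 48.7 pad est 3.1000000000000085
(np.float64(220.80440879683397), np.float64(178.8548340427923))
(np.float64(233.47744558801557), np.float64(192.6420250787414))
```

View pics/t7.png

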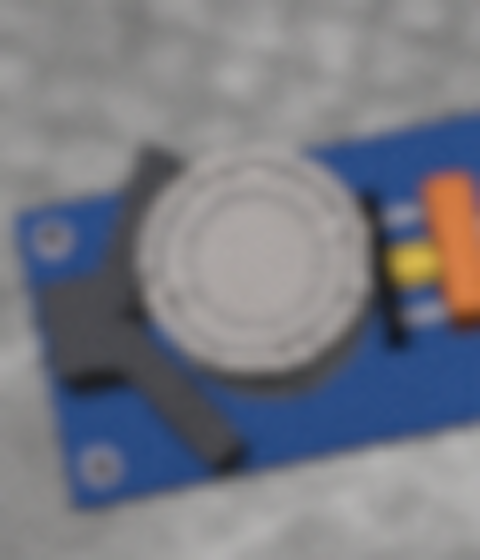

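```bash
python3 -m jog '[[1.2,-6,0,0,60],[2.4,-12,0,0,60],[3.4,-17,0,0,60],[3.4,-17,0,0,60],[3.4,-17,0,0,60],[2.8,-14,0,0,60],[2.4,-12,0,0,60],[2,-10,0,0,60],[2,-10,0,0,60],[2,-10,0,0,60]]' 60
python3 -c "
from h import *
c=meas('8')"
```

```text
time: 21.45
tool_pos: [0.6032, -0.0564, 0.1173]
tcp_rot: [-1.567, -0.154, 0.154]
wrist_force: [1.6, -6.6, -2.0]
width: 0.702
C -65.5 Fy -8.9 w 60.1 t 21.5
```

View pics/m8.png

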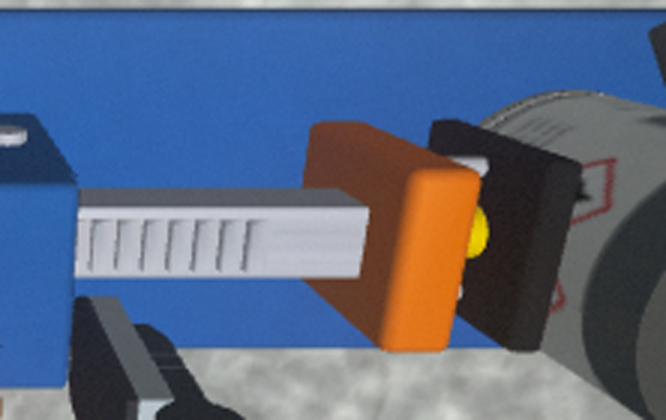

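```bash
python3 p.py m8.pkl 466 265 561 255
python3 -m jog '[[-0.2,1,0,0,60],[-0.4,2,0,0,60],[-0.6,3,0,0,60],[-0.7,3.5,0,0,60],[-0.8,4,0,0,60],[-0.9,4.5,0,0,60],[-1,5,0,0,60],[-1,5,0,0,60],[-1,5,0,0,60],[-1,5,0,0,60]]' 60
python3 -c "
from h import *
c=meas('9')"
```

```text
jawfront (np.float64(0.3), np.float64(56.8)) padface (np.float64(-0.8), np.float64(79.4)) stem 14.600000000000009 jaw est 46.8 pad est 1.3999999999999915
time: 22.75
tool_pos: [0.6026, -0.0535, 0.1172]
tcp_rot: [-1.571, -0.155, 0.153]
wrist_force: [3.3, -12.8, -4.0]
width: 0.702
C -62.5 Fy -14.0 w 60.3 t 22.8
```

View pics/m9.png

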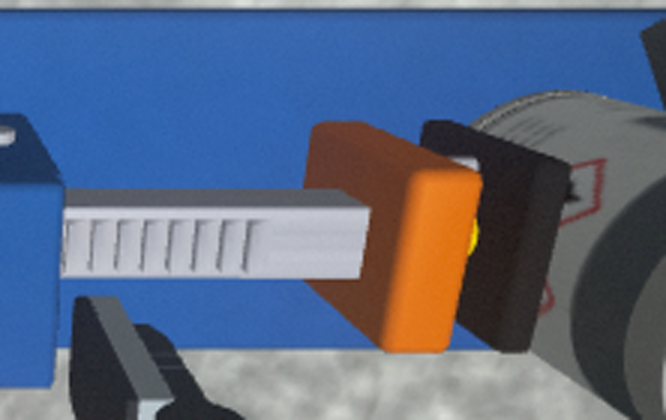

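```bash
python3 p.py m9.pkl 468 265 551 255
python3 -m jog '[[-0.2,1,0,0,60],[-0.4,2,0,0,60],[-0.6,3,0,0,60],[-0.7,3.5,0,0,60],[-0.8,4,0,0,60],[-0.8,4,0,0,60],[-0.8,4,0,0,60],[-0.8,4,0,0,60],[-0.8,4,0,0,60],[-0.8,4,0,0,60]]' 60
python3 -c "
from h import *
c=meas('10')"
```

```text
jawfront (np.float64(0.1), np.float64(59.8)) padface (np.float64(-1.0), np.float64(79.6)) stem 11.799999999999997 jaw est 49.8 pad est 4.200000000000003
time: 24.05
tool_pos: [0.602, -0.0502, 0.1172]
tcp_rot: [-1.572, -0.155, 0.153]
wrist_force: [3.2, -16.1, -4.1]
width: 0.701
C -59.2 Fy -16.9 w 59.8 t 24.1
```

View pics/m10.png

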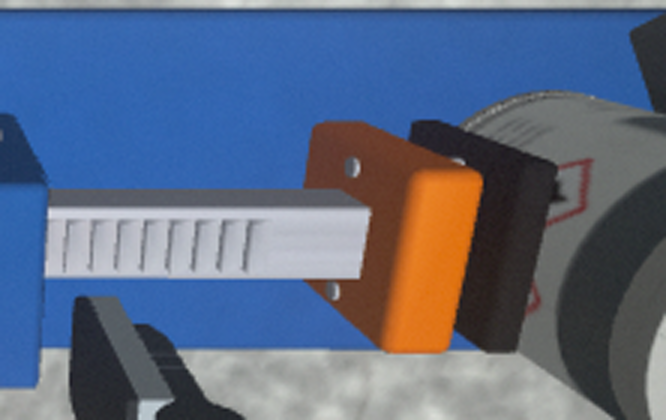

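```bash
python3 p.py m10.pkl 469 265 537 255
python3 -m jog '[[0,0,0,0,60],[0,0,0,0,60],[0,0,0,0,60],[0,0,0,0,60],[0,0,0,0,60],[0,0,0,0,60],[0,0,0,0,60],[0,0,0,0,60],[0,0,0,0,60],[0,0,0,0,60]]' 60
python3 -c "
from h import *
c=meas('11'); c=bot.read_camera('scene'); crop(c,225,135,170,130,4,'s11.png'); cv2.imwrite('pics/top11.png',bot.read_camera('top')['pixels'][:,:,::-1])"
```

```text
jawfront (np.float64(0.1), np.float64(63.1)) padface (np.float64(-1.1), np.float64(79.7)) stem 8.600000000000001 jaw est 53.1 pad est 7.399999999999999
time: 25.35
tool_pos: [0.602, -0.0502, 0.1172]
tcp_rot: [-1.572, -0.155, 0.153]
wrist_force: [3.9, -16.5, -3.7]
width: 0.701
C -59.2 Fy -17.3 w 60.0 t 25.4
```

View pics/s11.png

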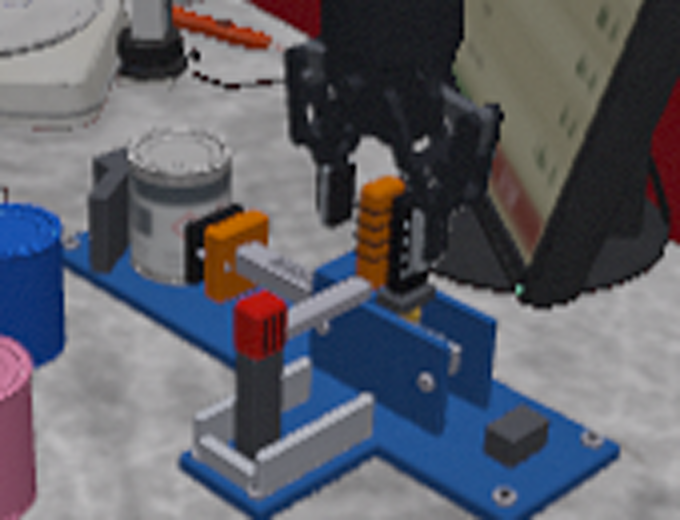

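View pics/m11.png

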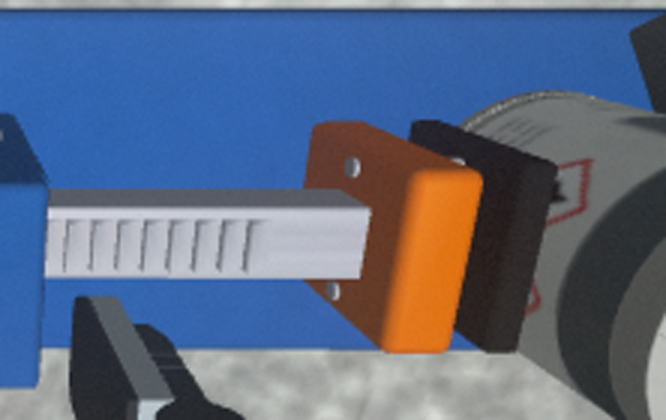

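View pics/top11.png

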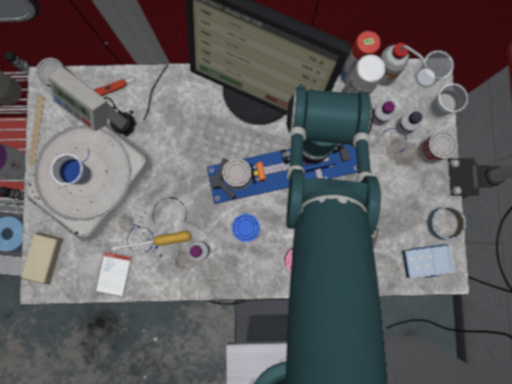

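Run:
```python
from h import *
T=bot.read_camera("top"); T0=pickle.load(open("d0.pkl","rb"))["top"]
print('tin then',cl(T0,237.6,172.1,94),'tin now',cl(T,236.0,172.1,94),'vjaw far base edge mid',cl(T0,(45/4+199.6),(240/4+124.6),12))
crop(T,205,140,60,70,8,"t12.png")
s=bot.read_state(); print(s["wrist_force"],s["width"])
```

```text
tin then (np.float64(3.3), np.float64(110.9)) tin now (np.float64(4.1), np.float64(114.6)) vjaw far base edge mid (np.float64(0.3), np.float64(186.7))
[  2.7801505  -17.09022928  -4.62775419] 0.6997403829095608
```

View pics/t12.png

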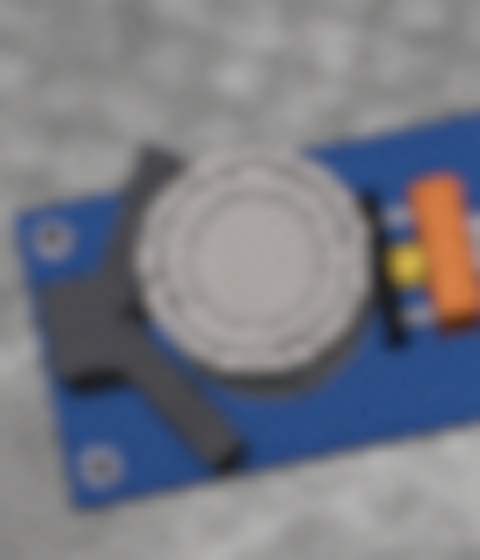

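```bash
python3 -c "
from workcell import bot
print(bot.finish_job())
s=bot.read_state();print(s['time'],s['wrist_force'],s['width'])"
```

```text
the job is handed in; nothing more can be done
None
the job is handed in; nothing more can be done
```

I pulled the red lock slide out to its end stop, pumped the trigger until the jaw pressed the tin into the V jaw, and handed the job in at about 25.5 s. The trigger was still held squeezed. The interface gives no verdict, so these are my own last checks.

- **Lock slide:** the pull reached about 19 N with no further motion. In the picture, the knob sat within about 1 mm of its end-stop position.
- **Pumping:** I straddled the trigger and handle at 60 mm opening and pushed the trigger with one finger by moving the arm. The other finger stayed clear of the handle, so the wrist force gave the trigger force directly. It took three strokes of about 12 mm, then a slow partial one.
- **Spring pad:** about 7 mm pushed in by picture. The force reading suggests about 9 to 10 N on the tin, or 6 to 7 mm. Both were steady over the last 1.25 s.
- **Trigger:** squeezed about 10 mm, with about 17 N from the finger.
- **Bystanders and tin:** the tin is upright and nothing lying around looks moved. That is a look at the pictures, and the calculator was hidden by the arm in the last overhead view.

**Checks that disagreed:**
- **Base length:** the clamp base measured about 5 mm short of its stated length, with the mismatch largest at the V-jaw end.
- **Tin position:** the tin's axis came out at y 114 to 115, against 116 when seated. It may sit up to 4 mm off the middle. The pad face stayed in place while the force roughly doubled, so I took the tin to be against the V.

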